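Make up two measuring and touch-up kits

TASK

Make up the two kits. The yellow tray gets the black-and-yellow tape measure and the red-banded paint pot, the blue tray gets the green-and-red tape measure and the green-banded pot with the dark lid: in each tray the tape measure stands upright in the narrow bay, lengthwise, and the pot stands upright in the wide bay, both flat on the tray's floor. The two tape measures stand too close for a finger between them, but one can be nudged lengthwise past the other to make room; leave the tin can and the cork sanding block where they are.

Things in the scene. Friction and masses are not known exactly. Their poses are not given: they have to be found in the camera images.
- yellow_tray: Yellow plastic kit tray, dark liners, fixed, open, 118 (x) x 156 (y) x 24 mm high, floor 12 mm above its underside, walls 4 mm. Origin: centre of its underside; x away from the robot (+-0.3 rad). A wall along its x parts it into a narrow bay on its +y side (64 in y, 110 in x, centre x 0, y +42 mm) and a wide bay on its -y side (80 in y, 110 in x, centre x 0, y -34 mm).
- blue_tray: Blue plastic kit tray, dark liners, fixed, open, 118 (x) x 156 (y) x 24 mm high, floor 12 mm above its underside, walls 4 mm. Origin: centre of its underside; x away from the robot (+-0.3 rad). A wall along its x parts it into a narrow bay on its +y side (64 in y, 110 in x, centre x 0, y +42 mm) and a wide bay on its -y side (80 in y, 110 in x, centre x 0, y -34 mm).
- black_tape: Black and yellow tape measure standing upright. Origin in its underside, z up; solid case -18 to +20 mm in x (thin: grip across), -32 to +40 in y (long; its hook juts out at -y), 68 high; looks 44 x 86 x 73; about 0.28 kg. At first beside the other, y axes alike (towards the robot, +-0.5 rad), 6 mm apart: no finger room. Slides when pushed low on its end; 60 mm lengthwise bares its middle.
- green_tape: Green and red tape measure standing upright. Origin in its underside, z up; solid case -15 to +17 mm in x (thin: grip across), -27 to +34 in y (long; its hook juts out at -y), 58 high; looks 38 x 74 x 63; about 0.24 kg. At first beside the other, y axes alike (towards the robot, +-0.5 rad), 6 mm apart: no finger room. Slides when pushed low on its end; 60 mm lengthwise bares its middle.
- red_pot: Small closed paint pot, white with a red band and a white lid, upright, 53 mm across and 57 mm high; origin at the centre of its underside. About 0.14 kg. Starts on the cardboard sheet, 4 mm above the bench. Belongs in the yellow tray.
- green_pot: Small closed paint pot, white with a green band and a dark grey lid, upright, 53 mm across and 57 mm high; origin at the centre of its underside. About 0.14 kg. Starts on the cardboard sheet, 4 mm above the bench. Belongs in the blue tray.
- tin_can: Closed round tin can with a bare silver lid, 75 mm across, 58 mm high; origin at the centre of its underside. Not wanted: leave it alone.
- sanding_block: Brown cork sanding block, 64 x 112 x 33 mm, lying on the cardboard sheet (4 mm); origin at the centre of its underside. Not wanted: leave it alone.

How it is judged:
At the end, for the whole second after the job is handed in: Both tape measures (narrow bay, within 0.45 rad of lengthwise) and both pots (wide bay) stand in their own trays on the floor (within 5 mm), tilt under 0.15 rad, released and at rest, anywhere between the bay walls. The tin can and the sanding block are within 30 mm of their starts (x of black_tape in the frame of yellow_tray between -0.03 and 0.03 m and y of black_tape in the frame of yellow_tray between 0.02 and 0.064 m and z of black_tape in the frame of yellow_tray between 0.007 and 0.017 m and angle between the y axis of black_tape and the x axis of yellow_tray, either way round below 0.45 rad and angle between each of black_tape, red_pot, green_tape, green_pot's own z axis and vertical below 0.15 rad and x of red_pot in the frame of yellow_tray between -0.034 and 0.034 m and y of red_pot in the frame of yellow_tray between -0.052 and -0.016 m and z of red_pot in the frame of yellow_tray between 0.007 and 0.017 m and linear speed of each of black_tape, red_pot, green_tape, green_pot below 0.03 m/s and contact force between each of black_tape, red_pot, green_tape, green_pot and the fingers below 0.1 N and x of green_tape in the frame of blue_tray between -0.03 and 0.03 m and y of green_tape in the frame of blue_tray between 0.02 and 0.064 m and z of green_tape in the frame of blue_tray between 0.007 and 0.017 m and angle between the y axis of green_tape and the x axis of blue_tray, either way round below 0.45 rad and x of green_pot in the frame of blue_tray between -0.034 and 0.034 m and y of green_pot in the frame of blue_tray between -0.052 and -0.016 m and z of green_pot in the frame of blue_tray between 0.007 and 0.017 m and distance of each of tin_can, sanding_block from where it was at the start of the episode below 0.03 m); the robot touches nothing.
It fails at once if the tin can or the cork sanding block was moved or knocked over (distance of any of tin_can, sanding_block from where it was at the start of the episode above 0.03 m or angle between tin_can's own z axis and vertical above 0.5 rad).
It also fails if it takes over 128 s, if anything falls off the work surface, if the arm or the gripper's body presses on something with over 40 N, if the wrist force passes 120 N, or if a joint passes its speed limit or range.

ROBOT

A 6-joint arm with a two-finger parallel gripper is mounted at the origin on a cart in front of the work surface, level with it; the furniture and walls round the work are solid. World frame = base frame: x ahead of the robot, y to its left, z up, the work surface at z = 0. Lengths are in m, angles in rad, forces in N, time in s.
With the tool pointing down it reaches from about 0.325 to 0.9 m from the base axis. Payload 6.1 kg.
Tool frame: the origin (TCP) lies at the centre of the arm's flange, where the gripper is bolted on; the fingertips stand 182 mm ahead of it and the grasp point (between the pads) lies 164 mm ahead of it; z points along the fingers, y is the line along which they close (so a half turn about z gives the same grasp; the last joint's range is limited). The gripper opens to 87 mm and grips with 3 to 60 N. Pads are 19 mm wide; open, the fingers measure 117 mm over their backs; the gripper's body (75 mm by 190 mm) begins 51 mm behind the grasp point.
Start: joints at [-1.287, 0.22, 1.526, -0, 1.395, -0.126], TCP at [0.249, -0.573, 0.405] pointing down, gripper open.
Joint ranges: [-2.98, 2.98], [-0.91, 2.08], [0.09, 2.57], [-1.24, 4.39], [0.2, 2.65], [-2.68, 2.68]. Speed limits (rad/s): [2.57, 2.57, 3.01, 3.14, 3.14, 3.14].

INTERFACE

Orientations are given as [roll, pitch, yaw] about the fixed x, y, z axes, in that order (R = Rz(yaw) Ry(pitch) Rx(roll)).
In Python, from rig import manip gives the robot as it stands.
- The arm moves only by the tool play_rows, never from a script. Its argument "plan" is a list that holds one entry, the list of rows, each a list of 5 numbers: the opening, from -1 (shut) to 1 (fully open), then the shift along the tool's x, y, z in mm, then the turn about the tool's z in degrees. In form: [[[gripper, tx, ty, tz, yaw], ...]]. A call has 1 to 12 rows; each row shifts and turns the commanded pose from where the row before left it, along the tool's axes as they then stand; what a row does not reach is not made up. A row lasts 1/10 s, in which the tool goes at most 50 mm and 8.59 degrees, less where a joint would pass 70% of its speed; a pose out of reach is approached as far as the arm can. A call with a gripper value outside its range is refused whole. The fingers move at their own pace and stop on an object; the grip force is fixed at half the most. Time passes only in rows, so rows that do not move let the fingers close. It gives the time, the measured TCP pose, the force, the opening and the grip force at its end, in the units of the state.
- manip.read_state(): the state, without advancing time (a new reading comes with each control period).
- manip.capture(name): name is "scene" or "side" or "wrist"; returns (picture, depth): 420x560x3 uint8, red, green, blue; 420x560 float32, m along the optical axis (not along the pixel's ray), 0 where there is no reading.
- manip.get_calibration(name): a dict with "vfov" (degrees; the focal length in pixels is half the picture's height over the tangent of half this angle, whatever the lens; pixels are square), "cx", "cy" (the principal point, pixels), "R" (3x3) and "t" (3): a world point X has camera coordinates R X + t; the wrist camera has in their place "hand_eye" (4x4, takes a point from camera to tool coordinates, whose origin is the TCP and whose axes are the flange's). Camera axes: x right, y down, z forward; pixel columns grow to the right and rows downward; lengths in m; the calibration is good to about 2 mm. A picture is of the moment at which its call begins: read the wrist's pose just before it. get_calibration takes no time and is no camera call.
- manip.job_done(): hands the job in; it is judged then, once.
Trained networks look in the newest picture that a camera, given by its name, has taken for a name from the list of things; names that differ only in an ending like _2 or _b are one class to them, and where a whole thing is asked for, a point or a joint stands for the part that bears it (a point fixed in the world has none). Each returns a list of dicts, best first, with "confidence" (0 to 1); they miss things now and then, are a little off and sometimes report something else, mostly with a low value. They report only what shows in the picture. A call takes as long as a camera call.
- manip.spot_in(camera, label): "xy" ([column, row] in pixels, amid what is visible of it).
- manip.trace(camera, label): "mask" (420x560 bool, what is visible of it) and "xy" ([column, row] in pixels, amid what is visible of it).
- manip.mark_of(camera, label): "xy" ([column, row] in pixels: a listed point, or the origin of a listed thing).
The state is a dict: "time": time; "joint_positions": joint angles; "joint_vel": joint speeds; "tau": joint torques, N m; "eef_pos": TCP position; "eef_rot": TCP orientation; "ft_force": force on the tool from outside, world axes, zero at the start; "wrist_torque": the same for the moment, N m; "grip_width": finger opening in m; "finger_force": force on a finger pad.
Only numpy, scipy, OpenCV 4.12 (cv2) and the standard library are available. Lean on these libraries where they do the work, as an engineer would, in place of code of your own. Each camera call takes 0.05 s, during which the arm holds its last target. There are 200 camera calls.

## Working session

There is one attempt and no reset: what is moved stays moved. The work goes in short steps, Python scripts to look and compute and a tool call to move; the robot and the scene stay as the last step left them, time stands still between calls to the robot, and variables do not carry over. Pictures are saved under pics/ and viewed, at most 14 in all, crops included, and the job is handed in when it is done.

Besides the shell and the picture viewer there is one more tool, called as a command line: name --argument value ..., lists and objects as JSON in quotes. play_rows: Moves the arm, as the interface text tells. Its arguments: {"type":"object","properties":{"plan":{"type":"array"}},"required":["plan"]}

```bash
mkdir -p pics; ls; python3 - <<'E'
from rig import manip
import cv2,numpy as np
print(manip.read_state())
for c in("scene","side"):
    p,d=manip.capture(c); cv2.imwrite(f"pics/{c}0.png",p[:,:,::-1])
    k=manip.get_calibration(c); print(c,k)
    for n in "yellow_tray blue_tray black_tape green_tape red_pot green_pot tin_can sanding_block".split():
        print(n,[(np.round(r["xy"]),round(r["confidence"],2)) for r in manip.spot_in(c,n)][:3])
print(manip.get_calibration("wrist"))
E
```

```text
pics
{'time': 0.0, 'joint_positions': array([-1.28710578e+00,  2.21205859e-01,  1.52760042e+00,  3.46084072e-05,
        1.39469091e+00, -1.26115976e-01]), 'joint_vel': array([ 0.00115484, -0.00217979, -0.00061699,  0.00010637, -0.00132368,
       -0.00133627]), 'tau': array([ 1.57661992e-05, -4.94609928e+01, -3.87375855e+01,  7.02588866e-02,
        5.70663123e-02, -1.47842502e-04]), 'eef_pos': array([ 0.24893716, -0.57299423,  0.40365513]), 'eef_rot': array([-3.13970753e+00, -2.73347427e-04,  4.09800174e-01]), 'ft_force': array([-0.317166  , -0.3473311 ,  0.31132895]), 'wrist_torque': array([ 0.00507647, -0.02604281, -0.03917686]), 'finger_force': 0.0, 'grip_width': 0.08723533660039491}
scene {'vfov': 51.02749070297308, 'cx': 274.6999084854117, 'cy': 211.59765614162004, 'R': array([[-0.8934136 , -0.44871504,  0.02160881],
       [-0.24217055,  0.440544  , -0.86445035],
       [ 0.37837224, -0.77754472, -0.50225358]]), 't': array([0.51341252, 0.20306581, 0.89470259])}
yellow_tray [(array([265., 315.]), 0.87)]
blue_tray [(array([355., 213.]), 0.64), (array([268., 312.]), 0.28)]
black
[... 667 characters left out ...]
_tape [(array([252., 196.]), 0.36)]
green_tape [(array([327., 242.]), 0.83), (array([243., 221.]), 0.36)]
red_pot [(array([251., 198.]), 0.59)]
green_pot [(array([275., 168.]), 0.67)]
tin_can [(array([242., 220.]), 0.65)]
sanding_block [(array([223., 197.]), 0.73)]
{'vfov': 60.106266451920554, 'cx': 280.13791327216836, 'cy': 204.47882280722013, 'hand_eye': array([[-5.51711611e-04, -9.58496979e-01, -2.85102153e-01,
         7.87451656e-02],
       [ 9.99999573e-01, -7.40358810e-04,  5.53907801e-04,
        -1.72048318e-04],
       [-7.41996845e-04, -2.85101726e-01,  9.58496977e-01,
         2.01642852e-02],
       [ 0.00000000e+00,  0.00000000e+00,  0.00000000e+00,
         1.00000000e+00]])}
```

View pics/scene0.png

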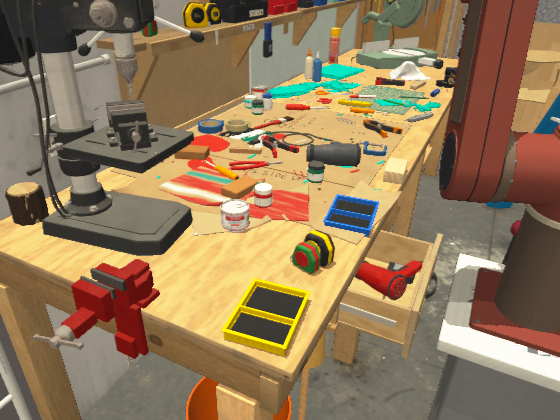

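View pics/side0.png

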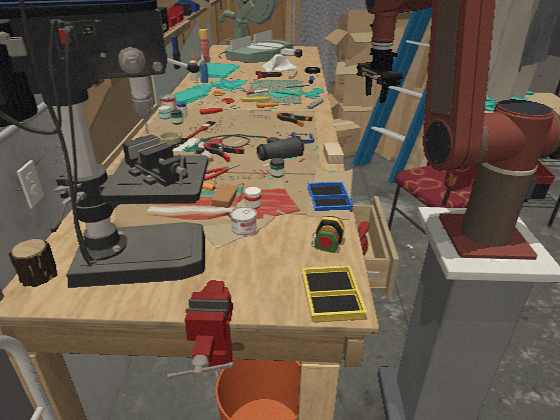

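The tapes stand at about (306,255) for green, with black behind at (322,243). The yellow tray is at (267,315), blue tray (350,213), red pot (263,194), green pot (316,172), can (235,213) and block (240,188).

```bash
cat > h.py <<'E'
from rig import manip
import cv2,numpy as np
from scipy.spatial.transform import Rotation as Ro
N="yellow_tray blue_tray black_tape green_tape red_pot green_pot tin_can sanding_block".split()
def cam(c):
    k=manip.get_calibration(c); f=210/np.tan(np.radians(k["vfov"])/2)
    if c=="wrist":
        s=manip.read_state(); T=np.eye(4); T[:3,:3]=Ro.from_euler("xyz",s["eef_rot"]).as_matrix(); T[:3,3]=s["eef_pos"]
        T=T@k["hand_eye"]; R=T[:3,:3].T; t=-R@T[:3,3]
    else: R,t=k["R"],k["t"]
    return f,k["cx"],k["cy"],R,t
def cloud(c,save=None):
    """picture, world points HxWx3 (nan where no depth), camera"""
    C=cam(c); p,d=manip.capture(c)
    if save: cv2.imwrite(f"pics/{save}.png",p[:,:,::-1])
    f,cx,cy,R,t=C; v,u=np.mgrid[:420,:560]
    X=np.dstack([(u-cx)/f*d,(v-cy)/f*d,d]); X[d<=0]=np.nan
    return p,(X-t)@R,C
def best(c,n):
    r=manip.trace(c,n); return r
def hit(C,uv,z):
    f,cx,cy,R,t=C; o=-R.T@t; r=R.T@np.array([(uv[0]-cx)/f,(uv[1]-cy)/f,1.]); return o+r*(z-o[2])/r[2]
def proj(C,X):
    f,cx,cy,R,t=C; q=np.asarray(X)@R.T+t; return q[...,:2]/q[...,2:]*f+[cx,cy]
E
python3 - <<'E'
from h import *
np.set_printoptions(precision=3,suppress=True)
for c in("scene","side"):
    p,W,C=cloud(c)
    for n in N:
        for r in manip.trace(c,n)[:2]:
            P=W[r["mask"]]; P=P[~np.isnan(P[:,0])]
            if len(P)<10: print(c,n,"few");continue
            print(c,n,round(r["confidence"],2),len(P),r["xy"],"med",np.median(P,0),"lo",np.percentile(P,3,0),"hi",np.percentile(P,97,0))
E
```

```text
scene yellow_tray 0.96 4305 [269.4, 314.3] med [0.457 0.276 0.012] lo [0.395 0.187 0.003] hi [0.517 0.346 0.024]
scene blue_tray 0.62 1567 [351.4, 213.5] med [ 0.435 -0.177  0.012] lo [ 0.373 -0.265  0.008] hi [ 0.494 -0.104  0.023]
scene blue_tray 0.61 412 [260.4, 195.2] med [ 0.671 -0.112  0.042] lo [ 0.653 -0.145  0.009] hi [ 0.697 -0.103  0.061]
scene black_tape 0.84 617 [324.9, 240.6] med [0.429 0.05  0.056] lo [0.41  0.018 0.007] hi [0.472 0.063 0.071]
scene green_tape 0.98 696 [303.3, 254.1] med [0.452 0.089 0.038] lo [0.428 0.067 0.004] hi [0.489 0.099 0.06 ]
scene red_pot 0.79 423 [264.9, 195.8] med [ 0.67  -0.113  0.043] lo [ 0.653 -0.147  0.01 ] hi [ 0.697 -0.103  0.061]
scene green_pot 0.68 342 [314.7, 171.6] med [ 0.603 -0.333  0.041] lo [ 0.584 -0.365  0.008] hi [ 0.629 -0.322  0.061]
scene green_pot 0.34 1586 [350.1, 212.9] med [ 0.434 -0.176  0.012] lo [ 0.373 -0.265  0.008] hi [ 0.493 -0.104  0.023]
scene tin_can 0.61 880 [236.7, 211.1] med [0.683 0.015 0.045] lo [ 0.657 -0.035  0.001] hi [0.724 0.034 0.057]
scene sanding_block 0.71 557 [237.0, 187.2] med [ 0.765 -0.
[... 278 characters left out ...]
 -0.103  0.025]
side black_tape 0.6 343 [331.6, 226.1] med [0.445 0.049 0.06 ] lo [0.416 0.023 0.013] hi [0.49  0.063 0.072]
side green_tape 0.82 534 [327.1, 242.8] med [0.464 0.09  0.035] lo [0.432 0.063 0.   ] hi [0.495 0.1   0.061]
side red_pot 0.66 330 [252.6, 196.7] med [ 0.679 -0.111  0.046] lo [ 0.656 -0.146  0.013] hi [ 0.706 -0.101  0.062]
side green_pot 0.84 275 [274.3, 167.9] med [ 0.611 -0.331  0.042] lo [ 0.589 -0.371  0.003] hi [ 0.636 -0.322  0.062]
side tin_can 0.69 687 [241.1, 223.5] med [0.695 0.021 0.048] lo [ 0.663 -0.032  0.003] hi [0.729 0.035 0.058]
side sanding_block 0.93 491 [220.0, 198.5] med [ 0.774 -0.14   0.032] lo [ 0.742 -0.209  0.011] hi [ 0.809 -0.104  0.036]
```

play_rows --plan '[[[1, 0, 0, 0, 7.83], [1, 0, 0, 0, 7.83], [1, 0, 0, 0, 7.83], [1, 22, -43, 0, 0], [1, 22, -43, 0, 0], [1, 22, -43, 0, 0], [1, 22, -43, 0, 0], [1, 22, -43, 0, 0], [1, 22, -43, 0, 0], [1, 22, -43, 0, 0], [1, 22, -43, 0, 0], [1, 22, -43, 0, 0]]]'

```text
time: 3.0
eef_pos: [0.4475, -0.1844, 0.4051]
eef_rot: [3.141, -0.001, -0.0]
ft_force: [0.6, -1.1, -0.2]
grip_width: 0.0871
finger_force: 0.0
```

```bash
cat >> h.py <<'E'
def look(save=None,names=N,c="wrist"):
    np.set_printoptions(precision=3,suppress=True)
    s=manip.read_state(); print("tcp",s["eef_pos"],s["eef_rot"],"t",s["time"])
    p,W,C=cloud(c,save)
    for n in names:
        for r in manip.trace(c,n)[:1]:
            P=W[r["mask"]]; P=P[~np.isnan(P[:,0])]
            if r["confidence"]<.5 or len(P)<50: continue
            h=P[:,2].max() if len(P) else 0; zt=np.percentile(P[:,2],97)
            Q=P if "tray" in n else P[P[:,2]>zt-.012]
            (cx,cy),(w,l),a=cv2.minAreaRect((Q[:,:2]*1000).astype(np.float32))
            if w>l: w,l,a=l,w,a-90   # a: w axis angle
            if r["xy"]: print(n,round(r["confidence"],2),len(P),"top z %.3f"%zt,"rect c %.1f %.1f  short %.1f long %.1f  short-axis deg %.1f"%(cx,cy,w,l,a),"bbox px",np.argwhere(r["mask"]).min(0)[::-1],np.argwhere(r["mask"]).max(0)[::-1])
E
python3 -c "
from h import *
look('w1')"
```

```text
tcp [ 0.448 -0.184  0.405] [ 3.141 -0.001 -0.   ] t 3.0
blue_tray 0.98 18301 top z 0.025 rect c 302.2 -149.0  short 196.7 long 448.7  short-axis deg 74.8 bbox px [194 120] [364 253]
black_tape 0.71 5402 top z 0.072 rect c 447.3 33.9  short 40.4 long 56.0  short-axis deg 68.9 bbox px [ 16 128] [ 96 221]
green_tape 0.88 1944 top z 0.061 rect c 456.5 64.8  short 24.4 long 50.9  short-axis deg 77.0 bbox px [  0 124] [ 49 200]
green_pot 0.84 2114 top z 0.062 rect c 592.7 -350.3  short 17.9 long 46.5  short-axis deg -2.7 bbox px [432   0] [517  33]
```

play_rows --plan '[[[1, 0, -44, 0, 0], [1, 0, -44, 0, 0], [1, 0, -44, 0, 0], [1, 0, -44, 0, 0], [1, 0, -44, 0, 0], [1, 0, -44, 0, 0], [1, 0, 0, 0, 0], [1, 0, 0, 0, 0]]]'

```text
time: 4.25
eef_pos: [0.4472, 0.0777, 0.4047]
eef_rot: [3.141, 0.0, 0.001]
ft_force: [0.1, 0.5, 0.5]
grip_width: 0.0869
finger_force: 0.0
```

```bash
python3 -c "
from h import *
look('w2')"
```

```text
tcp [0.447 0.078 0.405] [3.141 0.    0.001] t 4.25
blue_tray 0.64 11907 top z 0.025 rect c 431.7 -163.7  short 116.3 long 124.2  short-axis deg -82.6 bbox px [451 126] [559 251]
black_tape 0.75 3777 top z 0.073 rect c 447.6 34.9  short 38.1 long 56.1  short-axis deg 71.9 bbox px [295 128] [353 219]
green_tape 0.93 2535 top z 0.062 rect c 458.7 75.3  short 34.8 long 48.8  short-axis deg 76.0 bbox px [260 122] [306 201]
```

View pics/w2.png

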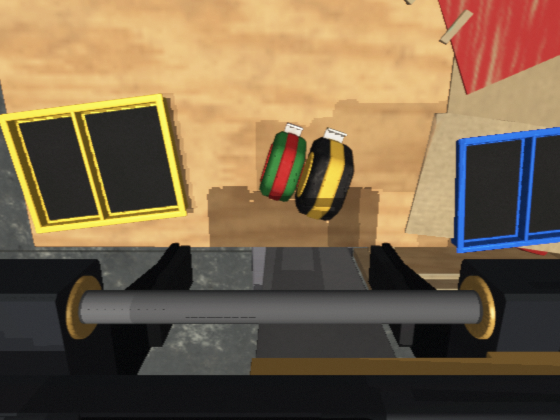

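The wrist view shows green tape at (284,165) and black tape at (327,175). Their hooks point up, away from the robot, and their long axes lean about 14° towards −y. The yellow tray is on the left and the blue tray on the right. Next I'll get a robust fit of the poses.

```bash
cat >> h.py <<'E'
def rect(Q):
    (cx,cy),(w,l),a=cv2.minAreaRect((Q[:,:2]*1000).astype(np.float32))
    if w>l: w,l,a=l,w,a-90
    a=(a+90)%180-90  # direction of short axis
    return "c %.1f %.1f short %.1f long %.1f long-axis deg %.1f"%(cx,cy,w,l,(a+180)%180-90)
def fit(c,names,save=None):
    p,W,C=cloud(c,save)
    for n in names:
        for r in manip.trace(c,n)[:1]:
            m=cv2.erode(r["mask"].astype(np.uint8),np.ones((3,3)))>0
            P=W[m]; P=P[~np.isnan(P[:,0])]
            lo,hi=((.005,.035) if "tray" in n else (.015,.09))
            P=P[(P[:,2]>lo)&(P[:,2]<hi)]
            if len(P)<30: print(n,"few"); continue
            P=P[np.linalg.norm(P[:,:2]-np.median(P[:,:2],0),axis=1)<.12]
            T=P[P[:,2]>np.percentile(P[:,2],97)-.01]
            print(c,n,round(r["confidence"],2),len(P),"ztop %.3f"%np.percentile(P[:,2],97),"| all",rect(P),"| top",rect(T))
    return p,W,C
E
python3 - <<'E'
from h import *
p,W,C=fit("wrist",["yellow_tray","blue_tray","black_tape","green_tape"])
Z=W[...,2]
col=[ (u,max([v for v in range(420) if abs(Z[v,u])<.008 ] or [0])) for u in (60,220,410)]
print([W[v,u] for u,v in col])
for c in("scene","side"): fit(c,N)
E
```

```text
wrist yellow_tray 0.73 19314 ztop 0.024 | all c 457.8 263.4 short 123.3 long 162.6 long-axis deg -82.9 | top c 457.8 263.4 short 123.3 long 162.6 long-axis deg -82.9
wrist blue_tray 0.64 11669 ztop 0.025 | all c 432.4 -163.3 short 116.2 long 121.8 long-axis deg 7.4 | top c 432.2 -161.3 short 112.2 long 121.8 long-axis deg 7.4
wrist black_tape 0.88 3414 ztop 0.073 | all c 453.8 34.5 short 38.4 long 83.1 long-axis deg -17.9 | top c 448.1 35.7 short 36.6 long 53.9 long-axis deg -19.7
wrist green_tape 0.82 2193 ztop 0.062 | all c 464.9 73.8 short 33.4 long 70.3 long-axis deg -22.9 | top c 459.2 75.2 short 32.2 long 47.4 long-axis deg -18.4
[array([3.62644064e-01, 3.29066121e-01, 8.30085580e-05]), array([0.36239065, 0.14603103, 0.00049777]), array([ 0.36219182, -0.07082384,  0.00122717])]
scene yellow_tray 0.63 3885 ztop 0.024 | all c 455.7 266.4 short 121.0 long 161.5 long-axis deg -83.0 | top c 455.7 266.4 short 121.0 long 161.5 long-axis deg -83.0
scene blue_tray 0.65 1476 ztop 0.023 | all c 434.8 -184.9 short 121.9 long 166.3 long-axis deg -83.7 | top c 434.8 -184.9 short 121.9 long 1
[... 1381 characters left out ...]
 deg -17.8 | top c 461.5 86.5 short 24.0 long 39.9 long-axis deg -20.2
side red_pot 0.68 264 ztop 0.062 | all c 676.7 -94.6 short 47.0 long 100.2 long-axis deg -76.9 | top c 675.9 -94.2 short 43.6 long 101.3 long-axis deg -79.6
side green_pot 0.48 185 ztop 0.062 | all c 614.4 -341.4 short 41.5 long 45.7 long-axis deg -72.9 | top c 613.3 -341.1 short 40.0 long 44.7 long-axis deg -81.3
side tin_can 0.66 534 ztop 0.057 | all c 697.4 1.8 short 72.2 long 72.4 long-axis deg -47.5 | top c 698.2 0.1 short 69.4 long 74.1 long-axis deg -59.0
side sanding_block 0.62 379 ztop 0.036 | all c 771.0 -155.3 short 57.8 long 106.2 long-axis deg 77.0 | top c 771.8 -156.1 short 56.7 long 105.9 long-axis deg 78.2
```

play_rows --plan '[[[-1, 0, 0, 0, 6], [-1, 0, 0, 0, 6], [-1, 0, 0, 0, 6], [-1, -24, -1.5, 0, 0], [-1, -24, -1.5, 0, 0], [-1, 0, 0, 40, 0], [-1, 0, 0, 40, 0], [-1, 0, 0, 40, 0], [-1, 0, 0, 40, 0], [-1, 0, 0, 35, 0], [-1, 0, 0, 12, 0], [-1, 0, 0, 0, 0]]]'

```text
time: 7.05
eef_pos: [0.4015, 0.0954, 0.1964]
eef_rot: [3.14, 0.004, -0.314]
ft_force: [0.6, -0.1, 1.7]
grip_width: 0.0029
finger_force: 0.0
```

play_rows --plan '[[[-1, 0, 0, 4, 0], [-1, 8, 0, 0, 0], [-1, 8, 0, 0, 0], [-1, 8, 0, 0, 0]]]'

```text
time: 7.45
eef_pos: [0.4265, 0.0878, 0.1949]
eef_rot: [-3.141, -0.001, -0.314]
ft_force: [-3.0, 1.5, 2.4]
grip_width: 0.0008
finger_force: 1.4
```

play_rows --plan '[[[-1, 8, 0, 0, 0], [-1, 8, 0, 0, 0], [-1, 8, 0, 0, 0], [-1, 8, 0, 0, 0], [-1, 8, 0, 0, 0], [-1, 8, 0, 0, 0], [-1, 8, 0, 0, 0], [-1, 8, 0, 0, 0], [-1, 0, 0, 0, 0], [-1, -20, 0, 0, 0], [1, 0, 0, -50, 0], [1, 0, 0, -50, 0]]]'

```text
time: 8.65
eef_pos: [0.4657, 0.0745, 0.2931]
eef_rot: [3.14, 0.004, -0.314]
ft_force: [1.3, 0.1, 0.4]
grip_width: 0.0099
finger_force: 0.0
```

play_rows --plan '[[[1, 10, 0, -45, 0], [1, 10, 0, -45, 0], [1, 0, 0, 0, 0], [1, 0, 0, 0, 0]]]'

```text
time: 9.05
eef_pos: [0.4866, 0.0681, 0.3853]
eef_rot: [-3.141, -0.004, -0.314]
ft_force: [-0.8, -1.2, -0.6]
grip_width: 0.0406
finger_force: 0.0
```

```bash
python3 - <<'E'
from h import *
print(manip.read_state()["eef_pos"])
fit("wrist",["black_tape","green_tape","yellow_tray"],"w3")
E
```

```text
[0.4866465  0.068105   0.38529485]
wrist black_tape 0.79 3380 ztop 0.073 | all c 454.8 32.5 short 41.5 long 81.1 long-axis deg -17.7 | top c 449.4 34.7 short 38.1 long 51.8 long-axis deg -15.4
wrist yellow_tray 0.72 9024 ztop 0.024 | all c 460.8 263.8 short 116.4 long 162.6 long-axis deg -83.3 | top c 461.0 263.9 short 116.1 long 162.6 long-axis deg -83.3
```

View pics/w3.png

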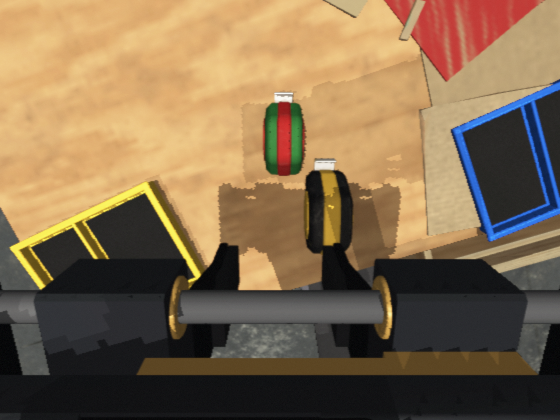

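Green tape at (284,138) has cleared black tape at (328,210), and the axes are still parallel. I'll measure green from depth, since the network missed it this time.

```bash
python3 - <<'E'
from h import *
p,W,C=cloud("wrist")
for nm,(u0,u1,v0,v1) in {"green":(255,312,88,182),"black":(303,358,155,250)}.items():
    P=W[v0:v1,u0:u1].reshape(-1,3); P=P[P[:,2]>.02]
    T=P[P[:,2]>np.nanpercentile(P[:,2],97)-.01]
    print(nm,"%.3f"%np.nanpercentile(P[:,2],97),rect(P),"|",rect(T), "hi", rect(P[P[:,2]>.035]))
E
```

```text
green 0.062 c 520.1 53.2 short 40.8 long 80.2 long-axis deg -7.2 | c 526.6 52.4 short 31.7 long 47.5 long-axis deg -18.7 hi c 519.9 53.5 short 39.7 long 74.3 long-axis deg -9.0
black 0.074 c 449.7 34.2 short 41.6 long 72.8 long-axis deg -17.5 | c 453.1 32.9 short 37.9 long 61.9 long-axis deg -18.7 hi c 449.0 34.3 short 41.5 long 71.6 long-axis deg -17.7
```

play_rows --plan '[[[1, 15, 1, 0, 0], [1, 15, 1, 0, 0], [1, 15, 1.2, 0, 0], [1, 0, 0, 35, 0], [1, 0, 0, 35, 0], [1, 0, 0, 30, 0], [1, 0, 0, 0, 0], [1, 0, 0, 30, 0], [1, 0, 0, 30, 0], [1, 0, 0, 15, 0], [1, 0, 0, 8, 0], [1, 0, 0, 0, 0]]]'

```text
time: 10.5
eef_pos: [0.5279, 0.0513, 0.2006]
eef_rot: [3.141, 0.001, -0.314]
ft_force: [-0.1, 0.3, 0.1]
grip_width: 0.0868
finger_force: 0.0
```

play_rows --plan '[[[-0.5, 0, 0, 0, 0], [-0.5, 0, 0, 0, 0], [-0.5, 0, 0, 0, 0], [-0.5, 0, 0, 0, 0], [-0.5, 0, 0, 0, 0], [-0.5, 0, 0, 0, 0], [-0.5, 0, 0, 0, 0], [-0.5, 0, 0, 0, 0], [-0.5, 0, 0, 0, 0], [-0.5, 0, 0, 0, 0]]]'

```text
time: 11.5
eef_pos: [0.5279, 0.0513, 0.2007]
eef_rot: [-3.141, 0.0, -0.314]
ft_force: [-0.4, -0.2, 0.8]
grip_width: 0.0317
finger_force: 30.0
```

play_rows --plan '[[[-0.5, 0, 0, -20, 0], [-0.5, 0, 0, -40, 0], [-0.5, 0, 0, -40, 0], [-0.5, 0, 0, -40, 0], [-0.5, 0, 0, -20, -8.4], [-0.5, 0, 0, 0, -8.4], [-0.5, 0, 0, 0, -8.2], [-0.5, -31, 41, 0, 0], [-0.5, -31, 41, 0, 0], [-0.5, -31, 41, 0, 0], [-0.5, -31, 41, 0, 0], [-0.5, -31, 41, 0, 0]]]'

```text
time: 12.7
eef_pos: [0.401, -0.1661, 0.3603]
eef_rot: [-3.141, 0.001, 0.123]
ft_force: [-0.0, -0.6, -2.2]
grip_width: 0.0321
finger_force: 30.0
```

play_rows --plan '[[[-0.5, 0, 0, 0, 0], [-0.5, 0, 0, 0, 0], [-0.5, 0, 0, 0, 0]]]'

```text
time: 13.0
eef_pos: [0.4027, -0.1644, 0.3604]
eef_rot: [-3.141, 0.0, 0.122]
ft_force: [0.2, 0.1, -3.3]
grip_width: 0.0318
finger_force: 30.0
```

```bash
python3 - <<'E'
from h import *
fit("wrist",["blue_tray"],"w4")
E
```

```text
wrist blue_tray 0.72 23076 ztop 0.024 | all c 434.9 -187.0 short 123.3 long 160.2 long-axis deg -83.3 | top c 434.9 -187.0 short 123.3 long 160.2 long-axis deg -83.3
```

View pics/w4.png

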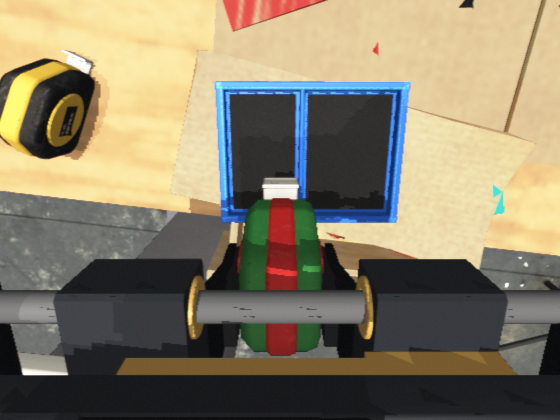

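The tape is held straight. The blue tray spans cols 217–408 with its divider at col 301, so the narrow bay is on the left, and its walls line up with the gripper. Now I'll place the tape.

play_rows --plan '[[[-0.5, 15, -8.5, 0, 0], [-0.5, 14.6, -8.4, 0, 0], [-0.5, 0, 0, 40, 0], [-0.5, 0, 0, 40, 0], [-0.5, 0, 0, 30, 0], [-0.5, 0, 0, 15, 0], [-0.5, 0, 0, 10, 0], [-0.5, 0, 0, 6, 0], [-0.5, 0, 0, 0, 0], [-0.5, 0, 0, 4, 0], [-0.5, 0, 0, 0, 0]]]'

```text
time: 14.2
eef_pos: [0.4302, -0.1448, 0.2162]
eef_rot: [3.141, -0.001, 0.122]
ft_force: [0.0, -0.2, -1.9]
grip_width: 0.0321
finger_force: 30.0
```

play_rows --plan '[[[-0.5, 0, 0, 2, 0], [-0.5, 0, 0, 1, 0], [-0.5, 0, 0, 0, 0]]]'

```text
time: 14.5
eef_pos: [0.4298, -0.1447, 0.2128]
eef_rot: [3.142, -0.0, 0.122]
ft_force: [-0.7, -1.4, -3.7]
grip_width: 0.032
finger_force: 30.0
```

play_rows --plan '[[[1, 0, 0, 1, 0], [1, 0, 0, 0, 0], [1, 0, 0, 0, 0], [1, 0, 0, 0, 0], [1, 0, 0, 0, 0], [1, 0, 0, 0, 0], [1, 0, 0, -20, 0], [1, 0, 0, -50, 0], [1, 0, 0, -50, 0], [1, -30, 0, -40, 0], [1, 0, 0, 0, 0], [1, 0, 0, 0, 0]]]'

```text
time: 15.7
eef_pos: [0.4, -0.1485, 0.3731]
eef_rot: [3.139, -0.003, 0.121]
ft_force: [-0.5, -0.4, -0.4]
grip_width: 0.0868
finger_force: 0.0
```

```bash
python3 - <<'E'
from h import *
print(manip.read_state()["eef_pos"])
fit("wrist",["blue_tray","green_tape","black_tape"],"w5")
fit("scene",["green_tape"])
E
```

```text
[ 0.40001089 -0.1484775   0.37308422]
wrist blue_tray 0.9 19931 ztop 0.025 | all c 434.5 -186.9 short 122.9 long 161.0 long-axis deg -83.1 | top c 434.5 -186.9 short 122.9 long 161.0 long-axis deg -83.1
wrist green_tape 0.56 3088 ztop 0.074 | all c 433.8 -144.5 short 35.1 long 70.9 long-axis deg 7.7 | top c 428.8 -145.5 short 32.0 long 46.9 long-axis deg 6.5
wrist black_tape 0.89 6339 ztop 0.073 | all c 453.0 31.2 short 40.4 long 83.7 long-axis deg -14.6 | top c 447.7 33.5 short 37.3 long 54.2 long-axis deg -18.5
scene green_tape 0.73 440 ztop 0.072 | all c 432.3 -135.8 short 30.8 long 69.4 long-axis deg 4.4 | top c 425.9 -135.4 short 31.9 long 35.8 long-axis deg -19.3
```

View pics/w5.png

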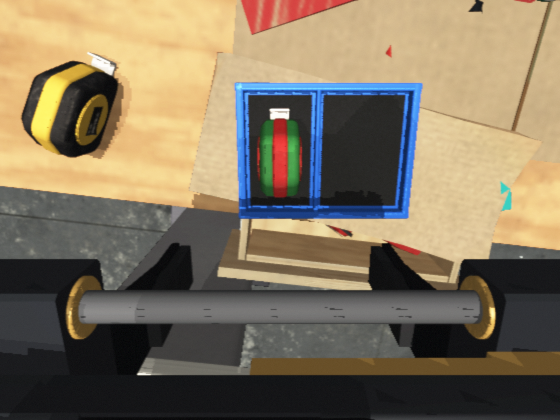

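Green tape stands well inside the narrow bay (280,157) with its top at 74 mm, so it is on the floor. Next is the black tape.

play_rows --plan '[[[1, 0, 0, 0, 8.4], [1, 0, 0, 0, 8.4], [1, 0, 0, 0, 8.2], [1, -1.4, -47, 0, 0], [1, -1.4, -47, 0, 0], [1, -1.4, -47, 0, 0], [1, -1.5, -48, 0, 0], [1, 0, 0, 0, 0], [1, 0, 0, 40, 0], [1, 0, 0, 0, 0]]]'

```text
time: 17.0
eef_pos: [0.4509, 0.0336, 0.3265]
eef_rot: [3.139, 0.01, -0.313]
ft_force: [-1.8, 0.0, -0.4]
grip_width: 0.0871
finger_force: 0.0
```

play_rows --plan '[[[1, 0, 0, 40, 0], [1, 0, 0, 40, 0], [1, 0, 0, 25, 0], [1, 0, 0, 15, 0], [1, 0, 0, 7, 0], [-0.5, 0, 0, 0, 0], [-0.5, 0, 0, 0, 0], [-0.5, 0, 0, 0, 0], [-0.5, 0, 0, 0, 0], [-0.5, 0, 0, 0, 0], [-0.5, 0, 0, 0, 0], [-0.5, 0, 0, 0, 0]]]'

```text
time: 18.2
eef_pos: [0.4531, 0.0332, 0.2049]
eef_rot: [-3.142, -0.0, -0.314]
ft_force: [-0.3, -0.6, 0.8]
grip_width: 0.0386
finger_force: 0.0
```

play_rows --plan '[[[-0.5, 0, 0, 0, 0], [-0.5, 0, 0, 0, 0], [-0.5, 0, 0, 0, 0]]]'

```text
time: 18.5
eef_pos: [0.4531, 0.0332, 0.2049]
eef_rot: [-3.142, -0.0, -0.314]
ft_force: [-2.1, 0.1, 3.0]
grip_width: 0.0379
finger_force: 30.0
```

play_rows --plan '[[[-0.5, 0, 0, -20, 0], [-0.5, 0, 0, -40, 0], [-0.5, 0, 0, -50, 0], [-0.5, 0, 0, -50, 0], [-0.5, 0, 0, 0, -8.4], [-0.5, 0, 0, 0, -8.4], [-0.5, 0, 0, 0, -8.2], [-0.5, 0, -50, 0, 0], [-0.5, 0, -50, 0, 0], [-0.5, 0, -50, 0, 0], [-0.5, -1, -50, 0, 0], [-0.5, -1, -49, 0, 0]]]'

```text
time: 19.7
eef_pos: [0.4198, 0.2819, 0.3639]
eef_rot: [3.141, 0.001, 0.122]
ft_force: [1.0, -0.6, -3.3]
grip_width: 0.0375
finger_force: 30.0
```

play_rows --plan '[[[-0.5, 0, 0, 0, 0], [-0.5, 0, 0, 0, 0], [-0.5, 0, 0, 0, 0]]]'

```text
time: 20.0
eef_pos: [0.4206, 0.2795, 0.3639]
eef_rot: [3.141, 0.002, 0.122]
ft_force: [0.0, -0.6, -3.0]
grip_width: 0.0378
finger_force: 30.0
```

```bash
python3 - <<'E'
from h import *
fit("wrist",["yellow_tray"],"w6")
E
```

```text
wrist yellow_tray 0.84 22842 ztop 0.024 | all c 458.1 263.9 short 122.0 long 160.2 long-axis deg -83.0 | top c 458.1 263.9 short 122.0 long 160.2 long-axis deg -83.0
```

View pics/w6.png

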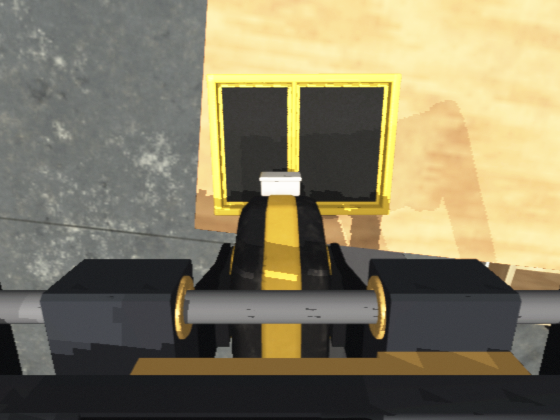

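The yellow tray spans cols 209–400 and is aligned with the gripper. The black tape is held straight.

play_rows --plan '[[[-0.5, 17, -11.6, 0, 0], [-0.5, 16, -11, 0, 0], [-0.5, 0, 0, 0, 0], [-0.5, 0, 0, 40, 0], [-0.5, 0, 0, 40, 0], [-0.5, 0, 0, 30, 0], [-0.5, 0, 0, 15, 0], [-0.5, 0, 0, 10, 0], [-0.5, 0, 0, 7, 0], [-0.5, 0, 0, 4, 0], [-0.5, 0, 0, 1, 0], [-0.5, 0, 0, 0, 0]]]'

```text
time: 21.3
eef_pos: [0.4512, 0.3068, 0.2187]
eef_rot: [-3.141, -0.002, 0.122]
ft_force: [0.2, 0.6, -2.8]
grip_width: 0.0376
finger_force: 30.0
```

play_rows --plan '[[[-0.5, 0, 0, 2, 0], [-0.5, 0, 0, 0, 0], [1, 0, 0, 0, 0], [1, 0, 0, 0, 0], [1, 0, 0, 0, 0], [1, 0, 0, 0, 0], [1, 0, 0, 0, 0], [1, 0, 0, -30, 0], [1, 0, 0, -50, 0], [1, 0, 0, -50, 0], [1, -28, 0, -40, 0], [1, 0, 0, 0, 7]]]'

```text
time: 22.5
eef_pos: [0.4229, 0.3039, 0.3932]
eef_rot: [-3.136, -0.01, -0.001]
ft_force: [0.2, 0.4, -0.1]
grip_width: 0.0871
finger_force: 0.0
```

```bash
python3 - <<'E'
from h import *
print(manip.read_state()["eef_pos"])
fit("wrist",["yellow_tray","black_tape"],"w7")
E
```

```text
[0.42289708 0.30394015 0.39324796]
wrist yellow_tray 0.93 17005 ztop 0.025 | all c 457.4 263.5 short 123.5 long 161.3 long-axis deg -83.0 | top c 457.4 263.5 short 123.5 long 161.3 long-axis deg -83.0
wrist black_tape 0.86 3821 ztop 0.085 | all c 451.9 306.6 short 39.2 long 82.9 long-axis deg 7.0 | top c 446.1 306.2 short 37.9 long 53.7 long-axis deg 7.1
```

play_rows --plan '[[[1, 18, 44, 0, 0], [1, 18, 44, 0, 0], [1, 18, 44, 0, 0], [1, 18, 44, 0, 0], [1, 18, 44, 0, 0], [1, 18, 44, 0, 0], [1, 18, 44, 0, 0], [1, 18, 44, 0, 0], [1, 18, 44, 0, 0], [1, 18, 44, 0, 0], [1, 0, 0, 0, 0], [1, 0, 0, 0, 0]]]'

```text
time: 23.85
eef_pos: [0.6027, -0.1382, 0.383]
eef_rot: [-3.14, 0.004, -0.001]
ft_force: [-0.7, 0.7, -0.2]
grip_width: 0.0872
finger_force: 0.0
```

```bash
python3 - <<'E'
from h import *
print(manip.read_state()["eef_pos"],manip.read_state()["eef_rot"])
fit("wrist",["red_pot","tin_can","sanding_block","green_pot"],"w8")
E
```

```text
[ 0.60272917 -0.13821594  0.38300878] [-3.13977198e+00  4.11072435e-03 -5.95058940e-04]
wrist red_pot 0.57 2892 ztop 0.062 | all c 678.6 -131.0 short 46.8 long 47.0 long-axis deg 46.1 | top c 678.6 -130.9 short 46.7 long 47.0 long-axis deg 47.0
wrist tin_can 0.8 8113 ztop 0.058 | all c 695.0 -5.2 short 72.9 long 75.0 long-axis deg -89.8 | top c 695.0 -5.2 short 72.8 long 74.9 long-axis deg 89.9
wrist sanding_block 0.93 2964 ztop 0.035 | all c 745.0 -160.9 short 20.9 long 109.2 long-axis deg 89.4 | top c 745.0 -160.9 short 20.9 long 109.2 long-axis deg 89.4
wrist green_pot 0.77 4131 ztop 0.062 | all c 609.5 -348.9 short 49.6 long 50.3 long-axis deg 49.1 | top c 609.6 -350.1 short 48.6 long 48.8 long-axis deg 61.9
```

View pics/w8.png

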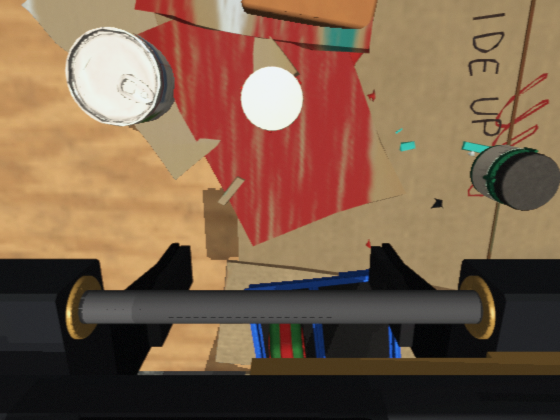

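The red pot's lid is at (272,98), the can at (119,77), the block at the top and the green pot at (525,180). There is clear room for the fingers along y.

play_rows --plan '[[[1, 38, -3.5, 0, 0], [1, 38, -3.7, 0, 0], [1, 0, 0, 0, 0], [1, 0, 0, 45, 0], [1, 0, 0, 45, 0], [1, 0, 0, 40, 0], [1, 0, 0, 25, 0], [1, 0, 0, 13, 0], [1, 0, 0, 7, 0], [1, 0, 0, 0, 0]]]'

```text
time: 25.1
eef_pos: [0.679, -0.1294, 0.2112]
eef_rot: [3.141, -0.0, 0.0]
ft_force: [0.2, 0.2, -0.9]
grip_width: 0.0872
finger_force: 0.0
```

play_rows --plan '[[[-0.2, 0, 0, 0, 0], [-0.2, 0, 0, 0, 0], [-0.2, 0, 0, 0, 0], [-0.2, 0, 0, 0, 0], [-0.2, 0, 0, 0, 0], [-0.2, 0, 0, 0, 0], [-0.2, 0, 0, 0, 0], [-0.2, 0, 0, 0, 0]]]'

```text
time: 25.9
eef_pos: [0.679, -0.1299, 0.2111]
eef_rot: [3.141, -0.0, -0.0]
ft_force: [-0.5, -0.4, 2.4]
grip_width: 0.0512
finger_force: 30.0
```

play_rows --plan '[[[-0.2, 0, 0, -20, 0], [-0.2, 0, 0, -45, 0], [-0.2, 0, 0, -45, 0], [-0.2, 0, 0, -40, 0], [-0.2, -27, -44.7, 0, 0], [-0.2, -27, -44.7, 0, 0], [-0.2, -27, -44.7, 0, 0], [-0.2, -27, -44.7, 0, 0], [-0.2, -27, -44.7, 0, 0], [-0.2, -27, -44.7, 0, 0], [-0.2, -27, -44.7, 0, 0], [-0.2, -27.5, -44.6, 0, 0]]]'

```text
time: 27.1
eef_pos: [0.4702, 0.2139, 0.3603]
eef_rot: [-3.141, 0.001, -0.0]
ft_force: [1.2, 0.8, -1.1]
grip_width: 0.0511
finger_force: 30.0
```

play_rows --plan '[[[-0.2, 0, 0, 0, -7], [-0.2, 0, 0, 40, 0], [-0.2, 0, 0, 40, 0], [-0.2, 0, 0, 30, 0], [-0.2, 0, 0, 15, 0], [-0.2, 0, 0, 8, 0], [-0.2, 0, 0, 3, 0], [-0.2, 0, 0, 0, 0]]]'

```text
time: 27.9
eef_pos: [0.4724, 0.2137, 0.2276]
eef_rot: [-3.139, -0.001, 0.122]
ft_force: [-8.0, 3.1, 20.1]
grip_width: 0.052
finger_force: 30.3
```

The shift was cut short by the 50 mm limit per row, so the pot touched the outer wall at 20 N. I'll raise, shift over and lower again.

play_rows --plan '[[[-0.2, 0, 0, -15, 0], [-0.2, 0, 0, -10, 0], [-0.2, 0, 0, 0, 0], [-0.2, -8.2, -15, 0, 0], [-0.2, 0, 0, 0, 0]]]'

```text
time: 28.4
eef_pos: [0.4609, 0.227, 0.249]
eef_rot: [-3.141, 0.001, 0.123]
ft_force: [-0.3, -0.8, -0.8]
grip_width: 0.0519
finger_force: 29.7
```

```bash
python3 - <<'E'
from h import *
s=manip.read_state(); print(s["eef_pos"],s["eef_rot"],s["ft_force"],s["grip_width"])
for c in("scene","side"):
    p,W,C=cloud(c); x=proj(C,s["eef_pos"]-[0,0,.19]); x=np.clip(x.astype(int),[55,50],[504,369])
    q=p[x[1]-50:x[1]+50,x[0]-55:x[0]+55,::-1]; cv2.imwrite(f"pics/{c}1.png",cv2.resize(q,None,fx=4,fy=4))
a=cv2.imread("pics/scene1.png"); b=cv2.imread("pics/side1.png"); cv2.imwrite("pics/both1.png",cv2.resize(np.hstack([a,b]),(792,360)))
E
```

```text
[0.46086122 0.22695516 0.24902526] [-3.14123440e+00  1.42222115e-03  1.22693613e-01] [-0.31554255 -0.78706773 -0.76421392] 0.05185357297602785
```

View pics/both1.png

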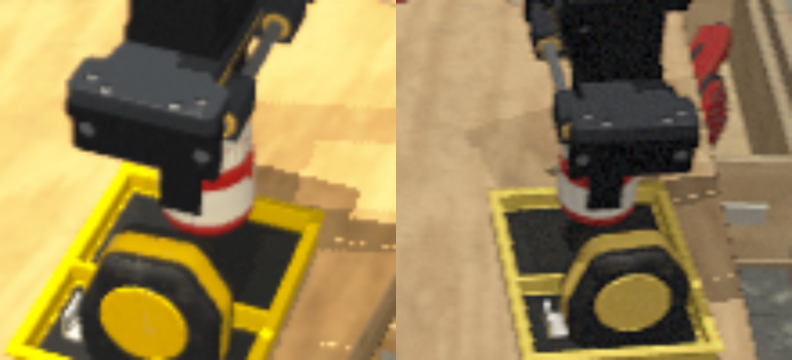

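The pot hangs upright over the wide bay, between the divider and the far wall. Now I'll lower it carefully.

play_rows --plan '[[[-0.2, 0, 0, 15, 0], [-0.2, 0, 0, 9, 0], [-0.2, 0, 0, 4, 0], [-0.2, 0, 0, 0, 0]]]'

```text
time: 28.9
eef_pos: [0.4615, 0.226, 0.2207]
eef_rot: [3.141, 0.002, 0.122]
ft_force: [1.2, 0.3, -1.3]
grip_width: 0.0514
finger_force: 29.7
```

play_rows --plan '[[[-0.2, 0, 0, 2, 0], [-0.2, 0, 0, 0, 0]]]'

```text
time: 29.1
eef_pos: [0.462, 0.2263, 0.2199]
eef_rot: [-3.142, -0.0, 0.122]
ft_force: [-0.0, -0.2, -1.6]
grip_width: 0.0518
finger_force: 29.7
```

play_rows --plan '[[[-0.2, 0, 0, 2, 0], [-0.2, 0, 0, 0, 0], [-0.2, 0, 0, 1, 0], [-0.2, 0, 0, 0, 0]]]'

```text
time: 29.5
eef_pos: [0.4624, 0.2265, 0.2185]
eef_rot: [3.141, -0.001, 0.122]
ft_force: [-3.8, -2.7, 11.3]
grip_width: 0.0518
finger_force: 29.8
```

Contact with the floor. I'll release with a limited opening and lift.

play_rows --plan '[[[0.5, 0, 0, 0, 0], [0.5, 0, 0, 0, 0], [0.5, 0, 0, 0, 0], [0.5, 0, 0, 0, 0], [0.5, 0, 0, 0, 0], [0.5, 0, 0, -20, 0], [0.5, 0, 0, -30, 0], [0.5, 0, 0, -50, 0], [0.5, 0, 0, -50, 0], [1, -30, 0, -10, 0], [1, 0, 0, 0, 0]]]'

```text
time: 30.6
eef_pos: [0.431, 0.2229, 0.3797]
eef_rot: [-3.14, -0.004, 0.123]
ft_force: [-0.4, 0.5, -0.3]
grip_width: 0.0744
finger_force: 0.0
```

```bash
python3 - <<'E'
from h import *
s=manip.read_state(); print(s["eef_pos"],s["eef_rot"])
fit("wrist",["red_pot","yellow_tray","black_tape"],"w9")
E
```

```text
[0.43102672 0.22292611 0.37968434] [-3.14044    -0.0041274   0.12265647]
wrist red_pot 0.92 3066 ztop 0.070 | all c 461.3 224.4 short 49.2 long 49.9 long-axis deg 10.8 | top c 460.8 224.6 short 48.3 long 48.5 long-axis deg -0.5
wrist black_tape 0.85 4863 ztop 0.085 | all c 452.0 305.1 short 39.3 long 83.3 long-axis deg 9.6 | top c 446.3 305.6 short 37.4 long 53.9 long-axis deg 7.1
```

View pics/w9.png

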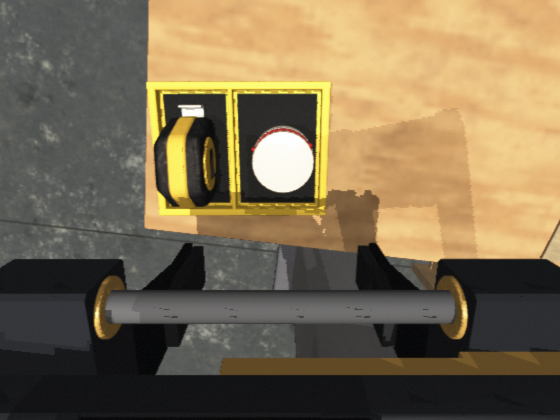

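The red pot stands on the floor of the wide bay (top 70 mm) and the black tape is in place at (187,160). Next is the green pot.

play_rows --plan '[[[1, 0, 0, 0, 7], [1, 12.4, 47.3, 0, 0], [1, 12.4, 47.3, 0, 0], [1, 12.4, 47.3, 0, 0], [1, 12.4, 47.3, 0, 0], [1, 12.4, 47.3, 0, 0], [1, 12.4, 47.3, 0, 0], [1, 12.4, 47.3, 0, 0], [1, 12.4, 47.3, 0, 0], [1, 12.4, 47.3, 0, 0], [1, 12.4, 47.3, 0, 0], [1, 12.4, 47.3, 0, 0]]]'

```text
time: 32.0
eef_pos: [0.5686, -0.3001, 0.3745]
eef_rot: [-3.14, 0.002, -0.001]
ft_force: [1.1, 0.2, 0.3]
grip_width: 0.0872
finger_force: 0.0
```

play_rows --plan '[[[1, 0, 47, 0, 0], [1, 0, 0, 0, 0], [1, 0, 0, 0, 0], [1, 0, 0, 0, 0]]]'

```text
time: 32.4
eef_pos: [0.5683, -0.344, 0.3751]
eef_rot: [-3.14, 0.002, 0.0]
ft_force: [0.1, -0.1, -0.0]
grip_width: 0.0871
finger_force: 0.0
```

```bash
python3 - <<'E'
from h import *
s=manip.read_state(); print(s["eef_pos"],s["eef_rot"])
fit("wrist",["green_pot"],"w10")
E
```

```text
[ 0.56832586 -0.34399855  0.37513063] [-3.13962020e+00  1.85857784e-03  1.62886924e-05]
wrist green_pot 0.79 2969 ztop 0.062 | all c 610.6 -351.3 short 47.4 long 49.8 long-axis deg 25.3 | top c 610.4 -351.5 short 47.6 long 48.4 long-axis deg 18.8
```

View pics/w10.png

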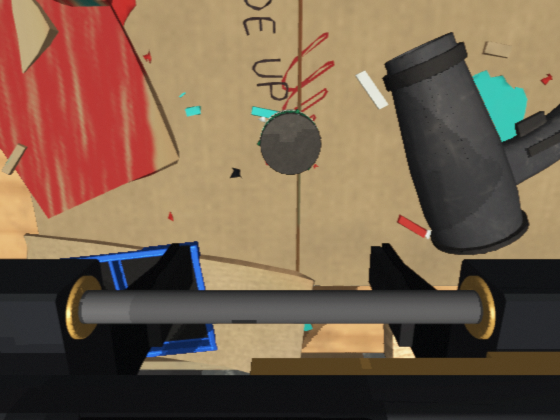

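The green pot's lid is at (291,142). A black tool at cols 390–520 stands near it on the −y side, so I'll turn the gripper 90° to close along x.

play_rows --plan '[[[1, 0, 0, 0, -7.5], [1, 0, 0, 0, -7.5], [1, 0, 0, 0, -7.5], [1, 0, 0, 0, -7.5], [1, 0, 0, 0, -7.5], [1, 0, 0, 0, -7.5], [1, 0, 0, 0, -7.5], [1, 0, 0, 0, -7.5], [1, 0, 0, 0, -7.5], [1, 0, 0, 0, -7.5], [1, 0, 0, 0, -7.5], [1, 0, 0, 0, -7.5]]]'

```text
time: 33.7
eef_pos: [0.5687, -0.3431, 0.3771]
eef_rot: [3.141, 0.0, 1.578]
ft_force: [0.3, 0.3, 0.2]
grip_width: 0.0874
finger_force: 0.0
```

play_rows --plan '[[[1, -3.5, 21, 0, 0], [1, -3.5, 21, 0, 0], [1, 0, 0, 0, 0], [1, 0, 0, 45, 0], [1, 0, 0, 40, 0], [1, 0, 0, 0, 0]]]'

```text
time: 34.3
eef_pos: [0.6078, -0.3489, 0.2842]
eef_rot: [-3.131, -0.008, 1.572]
ft_force: [-1.0, 1.0, -1.9]
grip_width: 0.0868
finger_force: 0.0
```

play_rows --plan '[[[1, -1.5, 1.5, 0, 0], [1, 0, 0, 40, 0], [1, 0, 0, 25, 0], [1, 0, 0, 13, 0], [1, 0, 0, 0, 0], [-0.2, 0, 0, 0, 0], [-0.2, 0, 0, 0, 0], [-0.2, 0, 0, 0, 0], [-0.2, 0, 0, 0, 0], [-0.2, 0, 0, 0, 0], [-0.2, 0, 0, 0, 0], [-0.2, 0, 0, 0, 0]]]'

```text
time: 35.5
eef_pos: [0.6117, -0.3532, 0.2142]
eef_rot: [-3.141, 0.0, 1.571]
ft_force: [-2.4, -0.2, 4.2]
grip_width: 0.0513
finger_force: 30.0
```

play_rows --plan '[[[-0.2, 0, 0, -20, 0], [-0.2, 0, 0, -40, 0], [-0.2, 0, 0, -40, 0], [-0.2, 26.4, -34.5, 0, 0], [-0.2, 26.4, -34.5, 0, 0], [-0.2, 26.4, -34.5, 0, 0], [-0.2, 26.4, -34.5, 0, 0], [-0.2, 26.4, -34.5, 0, 0], [-0.2, 0, 0, 0, -7], [-0.2, 0, 0, 0, 0], [-0.2, 0, 0, 0, 0]]]'

```text
time: 36.6
eef_pos: [0.4399, -0.2214, 0.3142]
eef_rot: [3.14, 0.001, 1.69]
ft_force: [0.4, 0.0, -1.0]
grip_width: 0.0511
finger_force: 30.0
```

On target at (440,−221). Lowering.

play_rows --plan '[[[-0.2, 0, 0, 40, 0], [-0.2, 0, 0, 25, 0], [-0.2, 0, 0, 14, 0], [-0.2, 0, 0, 7, 0], [-0.2, 0, 0, 4, 0], [-0.2, 0, 0, 1.5, 0], [-0.2, 0, 0, 0, 0]]]'

```text
time: 37.3
eef_pos: [0.4399, -0.2215, 0.2231]
eef_rot: [3.14, 0.001, 1.693]
ft_force: [-0.5, -0.3, -2.2]
grip_width: 0.0514
finger_force: 30.0
```

play_rows --plan '[[[-0.2, 0, 0, 1.5, 0], [-0.2, 0, 0, 0, 0], [1, 0, 0, 0, 0], [1, 0, 0, 0, 0], [1, 0, 0, 0, 0], [1, 0, 0, 0, 0], [1, 0, 0, 0, 0], [1, 0, 0, -20, 0], [1, 0, 0, -45, 0], [1, 0, 0, -50, 0], [1, -30, 0, -40, 0], [1, 0, 0, 0, 0]]]'

```text
time: 38.5
eef_pos: [0.4448, -0.254, 0.3833]
eef_rot: [3.132, 0.011, 1.692]
ft_force: [0.6, -0.0, -0.0]
grip_width: 0.087
finger_force: 0.0
```

```bash
python3 - <<'E'
from h import *
s=manip.read_state(); print(s["eef_pos"],s["eef_rot"])
fit("wrist",["green_pot","blue_tray","green_tape"],"w11")
fit("side",["green_pot","red_pot","black_tape","green_tape","tin_can","sanding_block"],"side2")
E
```

```text
[ 0.44479515 -0.25401296  0.38326578] [3.13249651 0.0106203  1.69166506]
wrist green_pot 0.77 2977 ztop 0.070 | all c 440.6 -218.7 short 49.1 long 49.2 long-axis deg 54.7 | top c 440.7 -218.9 short 48.0 long 48.6 long-axis deg -76.4
wrist blue_tray 0.67 17369 ztop 0.025 | all c 434.7 -186.6 short 123.5 long 160.8 long-axis deg -83.5 | top c 434.7 -186.6 short 123.5 long 160.8 long-axis deg -83.5
wrist green_tape 0.64 3687 ztop 0.074 | all c 433.4 -144.7 short 35.1 long 71.7 long-axis deg 8.4 | top c 428.7 -144.7 short 32.7 long 47.1 long-axis deg 5.4
side green_pot 0.72 415 ztop 0.026 | all c 460.3 276.3 short 120.5 long 144.5 long-axis deg -83.8 | top c 460.3 276.3 short 120.5 long 144.5 long-axis deg -83.8
side red_pot 0.92 420 ztop 0.071 | all c 463.2 231.9 short 47.8 long 49.5 long-axis deg 60.1 | top c 462.4 230.0 short 45.4 long 47.3 long-axis deg -29.9
side black_tape 0.58 883 ztop 0.084 | all c 455.7 314.4 short 37.1 long 80.1 long-axis deg 9.4 | top c 449.5 311.7 short 33.7 long 49.8 long-axis deg 9.4
side green_tape 0.7 147 ztop 0.025 | all c 434.7 -157.6 short 116.4 long 123.1 long-axis deg -81.6 | top c 434.7 -157.6 short 116.4 long 123.1 long-axis deg -81.6
side tin_can 0.7 538 ztop 0.057 | all c 697.7 -1.8 short 66.4 long 79.2 long-axis deg -85.1 | top c 697.8 -2.6 short 66.4 long 77.6 long-axis deg -85.1
side sanding_block 0.68 365 ztop 0.036 | all c 771.5 -154.8 short 57.5 long 106.0 long-axis deg 78.7 | top c 771.4 -155.3 short 57.5 long 105.1 long-axis deg 78.7
```

View pics/w11.png

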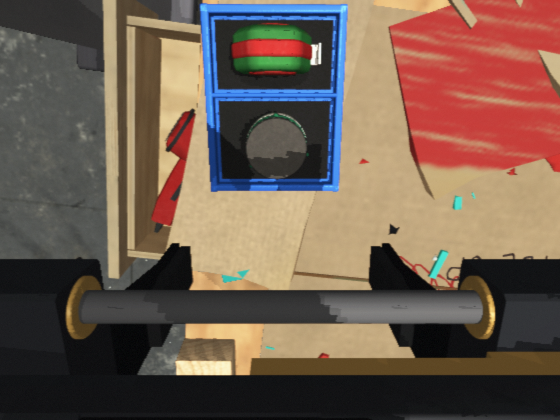

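View pics/side2.png

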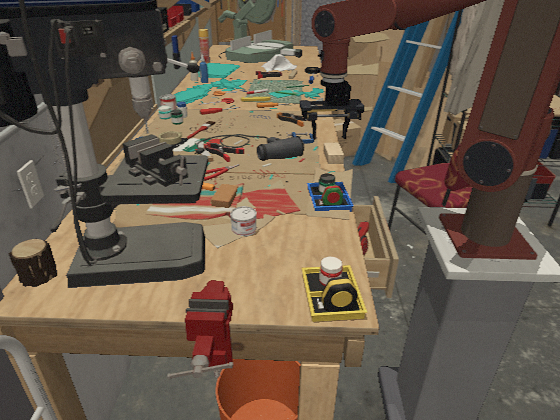

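Both kits are complete: green pot at (276,146) and green tape at (272,50) in the blue tray, red pot and black tape in the yellow tray near (333,290). Every top is 12 mm higher than it was on the bench, and the can and block have not moved. I'm handing the job in.

```bash
python3 -c "
from rig import manip
print(manip.job_done())"
```

```text
the job is handed in; nothing more can be done
None
```

Both kits are made up and the job is handed in at about 39 s; every tape and pot measured upright on its tray's floor, and the can and sanding block measured unmoved, but the judge's verdict was not returned.

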